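# Load a hub ring in the dividing jig and hold it at the third click for drilling

### The arm

A 6-joint arm with a two-finger parallel gripper is mounted at the origin on the work surface. World frame = base frame: x ahead of the robot, y to its left, z up, the work surface at z = 0. Lengths are in mm, angles in rad, forces in N, time in s.
With the tool pointing down it reaches from about 250 to 800 mm from the base axis. Payload 3.9 kg.
Tool frame: the origin (TCP) lies on the centre line of the jaws, within the pads' length; the fingertips stand 11 mm ahead of it and the grasp point (between the pads) lies 8 mm behind it; z points along the fingers, y is the line along which they close (so a half turn about z gives the same grasp; the last joint's range is limited). The gripper opens to 85 mm and grips with 20 to 120 N. Pads are 22 mm wide; open, the fingers measure 114 mm over their backs; the gripper's body (76 mm by 85 mm) begins 54 mm behind the grasp point. The pads swing forward as they close: fully open they stand 13 mm farther back than shut.
Start: joints at [-1.113, 0.26, -0.138, 1.173, 0, 1.571], TCP at [232.031, -470.932, 203.104] pointing down, gripper open.
Joint ranges: [-2.78, 2.78], [-0.83, 1.72], [-1.28, 1.37], [-1.9, 2.12], [-1.57, 1.48], [-3.14, 3.14]. Speed limits (rad/s): [2.57, 2.57, 3.14, 3.14, 3.14, 3.14].

### API

Orientations are given as [roll, pitch, yaw] about the fixed x, y, z axes, in that order (R = Rz(yaw) Ry(pitch) Rx(roll)).
In Python, from workcell import r gives the robot as it stands.
- The arm moves only by the tool servo_tool, never from a script. Its argument "commands" is a list of rows, each a list of 4 numbers: the shift along the tool's x, y, z in m, then the turn about the tool's z in degrees. In form: [[dx, dy, dz, turn], ...]. A call has 1 to 10 rows; each row shifts and turns the commanded pose from where the row before left it, along the tool's axes as they then stand; what a row does not reach is not made up. A row lasts 1/8 s, in which the tool goes at most 62.5 mm and 10.7 degrees, less where a joint would pass 70% of its speed; a pose out of reach is approached as far as the arm can. A call is refused whole if a number of a shift passes 0.0625 or a number of a turn 10.7, either way. A call with a gripper value outside its range is refused whole. "fingers" is the finger opening in m, from 0 to 0.0854, set as the call begins (left out, the last holds). The fingers move at their own pace and stop on an object; "force" is the grip in N (left out, the last holds). Time passes only in rows, so rows that do not move let the fingers close. It gives the time, the measured TCP pose, the force, the opening and the grip force at its end, in the units of the state.
- r.observe(): the state, without advancing time (a new reading comes with each control period).
- r.grab_frame(name): name is "side" or "top"; returns a dict with "pixels" (420x560x3 uint8, red, green, blue), "range_z" (420x560 float32, mm along the optical axis (not along the pixel's ray), 0 where there is no reading), "vfov" (degrees; the focal length in pixels is half the picture's height over the tangent of half this angle, whatever the lens; pixels are square), "cx", "cy" (the principal point, pixels), "k1" (the pictures are not rectified: a ray, as slopes to the right and down, at radius r is drawn at 1 + k1 r^2 times it, then the intrinsics apply), "pose" (4x4, takes a point from camera to world coordinates). Camera axes: x right, y down, z forward; pixel columns grow to the right and rows downward; lengths in mm; the calibration is good to about 2 mm. A picture is of the moment at which its call begins.
- r.hand_in(): hands the job in; it is judged then, once.
The state is a dict: "clock": time; "joints": joint angles; "qvel": joint speeds; "joint_efforts": joint torques, N m; "eef_pos": TCP position; "eef_rot": TCP orientation; "force": force on the tool from outside, world axes, zero at the start; "torque": the same for the moment, N m; "width": finger opening in mm; "gripper_force": force on a finger pad.
Only numpy, scipy, OpenCV 4.12 (cv2) and the standard library are available. Lean on these libraries where they do the work, as an engineer would, in place of code of your own. Each camera call takes 0.05 s, during which the arm holds its last target. There are 200 camera calls.

### The job

Slide the larger of the two wooden hub rings over the upright arbor of the drilling jig and lower it, without dropping it, until it sits flat and fully home on the boss. Then take hold of the winged knob on top of the arbor and turn the notched plate clockwise (seen from above) to its third click from the end stop (it may have been left one click along), without running past; finish while still gripping the knob there, holding it still for the drill, as the sprung plunger does not lock. Leave the other things on the bench where they are.

Things in the scene. Friction and masses are not known exactly. Their poses are not given: they have to be found in the camera images.
- hub_center (a point): Centre (half-way up) of the larger wooden hub ring, loose, lying flat on the bench: plain brown wood, outside diameter 60 mm, bore 35 mm right through, 26 mm tall, about 60 g. z axis = axis of the bore. Bored for no dowels yet, so its yaw does not matter.
- jig: Drilling jig bolted to the bench, fixed. Origin on its arbor's axis at bench height. Base board 190 (x) by 220 (y) by 18 mm, centred 10 mm to +x and 25 mm to +y of the axis. On the +x side the drill guide, a block 26 mm wide, top at 84 mm, its bush ending 34 mm from the axis; on +y the sprung roller plunger, on -x the end-stop arm (tops at 54 mm). Fingers have room on the +y and -y sides of a ring.
- seat (a point): On the arbor's axis at the rough top face of the steel boss (48 mm in diameter), 60 mm above the bench; axes as the jig's. Arbor: 32 mm in diameter for 22 mm above this point, then the winged knob up to 58 mm above it. A ring fully home has its centre 13 mm above this point, its top 26 mm above. The notched plate (112 mm across) lies 12 mm below the seat.
- knob_grip (a point): Middle of the grip of the winged knob, on the arbor's axis, 107 mm above the bench, 11 mm under the knob's top, 21 mm above a seated ring. The knob, solid with arbor and plate, is a flat upright steel wing 28 mm wide (x of this point), 12 mm thick (y: pinch along it), narrowing to 22 x 9 mm in its top 6 mm; it passes through the ring's bore.
- index_plate (a joint): Angle of notched plate, arbor and knob (rad), growing clockwise seen from above. Notches every 20 degrees: 0 = rest notch (wing along the jig's x axis) by the end stop, which lets it go back only to -0.06; clicks 0.349, 0.698, third 1.047, then 1.396. Starts at 0 or 0.349. Leaving a notch takes up to 0.15 N m; past half-way the sprung plunger pulls it into the next.
- small_ring_center (a point): Centre of the smaller wooden ring (outside diameter 42 mm, bore 18 mm, 26 mm tall), too narrow for the arbor; to be left alone.
- dowel_jar: Closed clear jar, 68 mm in diameter, 85 mm tall; origin under its centre; to be left alone.
- bar_clamp: Steel bar clamp lying flat to the left of the jig, bar 300 mm long along its own y (pointing ahead of the robot), jaws to its -x (away from the jig), 34 mm high; origin under the middle of the bar; to be left alone.
Things that resemble listed ones, but are neither listed nor needed, are in the scene too. Leave any blue look-alike of the part that bears hub_center alone.

How it is judged (in metres and radians):
On the way, in this order (a step that is already met when the one before it is completed fails the run):
1. the larger ring sits flat and fully home on the boss, around the arbor (horizontal distance between hub_center and seat below 0.0035 m and z of hub_center in the frame of seat between 0.01 and 0.0155 m and angle between hub_center's own z axis and vertical below 0.06 rad), for 0.2 s.
2. the plate stands in its third notch with the knob held between the fingers (value of joint index_plate between 0.977 and 1.117 rad and contact force between the fingers and winged_knob above 2 N and horizontal distance between the grasp point and knob_grip below 0.015 m), for 0.3 s.
At the end, for the whole second after the job is handed in: The larger ring lies on the boss: centred within 3.5 mm, its centre 10 to 15.5 mm above the seat, tilted under 0.06 rad. The index plate stands still at 1.047 +- 0.07 rad (third click), and the fingers still grip the knob with more than 2 N, its axis within 15 mm of the grasp point (all of step 1 and all of step 2 and velocity of joint index_plate between -0.1 and 0.1 rad/s); the arm keeps its last pose, push and grip.
It fails at once if the plate was run past the third click (value of joint index_plate above 1.25 rad).
It fails at once if the plate was turned to the third click before the ring was on the boss (value of joint index_plate above 0.9 rad and (horizontal distance between hub_center and seat above 0.01 m or z of hub_center in the frame of seat above 0.025 m)).
It fails at once if the ring was dropped over the arbor instead of lowered (horizontal distance between hub_center and seat below 0.02 m and z of hub_center in the frame of seat above 0.028 m and contact force between the fingers and hub below 0.02 N and linear speed of hub above 0.15 m/s).
It fails at once if one of the other things on the bench was moved more than 30 mm (distance of any of small_ring_center, dowel_jar, bar_clamp from where it was at the start of the episode above 0.03 m).
It also fails if it takes over 56 s, if anything falls off the work surface, if the arm or the gripper's body presses on something with over 40 N, if the wrist force passes 120 N, or if a joint passes its speed limit or range.

## Working session

There is one attempt and no reset: what is moved stays moved. The work goes in short steps, Python scripts to look and compute and a tool call to move; the robot and the scene stay as the last step left them, time stands still between calls to the robot, and variables do not carry over. Pictures are saved under pics/ and viewed, at most 10 in all, crops included, and the job is handed in when it is done.

Besides the shell and the picture viewer there is one more tool, called after ">>>" by a JSON object that holds its "op" and its "data", one argument or row to a line. servo_tool: Moves the arm, as the interface text tells. Its arguments: {"type":"object","properties":{"commands":{"type":"array"},"fingers":{"type":"number"},"force":{"type":"number"}},"required":["commands"]}

```bash
mkdir -p pics; cat > h.py <<'E'
import numpy as np, cv2
from workcell import r
def grab(n):
    f=r.grab_frame(n); f['F']=210/np.tan(np.radians(f['vfov'])/2); return f
def K(f): return np.array([[f['F'],0,f['cx']],[0,f['F'],f['cy']],[0,0,1.]])
def rays(f,uv):
    uv=np.asarray(uv,float).reshape(-1,1,2)
    n=cv2.undistortPoints(uv,K(f),np.array([f['k1'],0,0,0.]),R=None,P=None).reshape(-1,2)
    return np.c_[n,np.ones(len(n))]
def plane(f,uv,z):
    d=rays(f,uv)@f['pose'][:3,:3].T; o=f['pose'][:3,3]
    return o+d*((z-o[2])/d[:,2])[:,None]
def cloud(f):
    h,w=f['range_z'].shape; v,u=np.mgrid[:h,:w]
    p=rays(f,np.c_[u.ravel(),v.ravel()])*f['range_z'].reshape(-1,1)
    return (p@f['pose'][:3,:3].T+f['pose'][:3,3]).reshape(h,w,3)
def save(f,n): cv2.imwrite('pics/'+n,f['pixels'][...,::-1])
E
python3 - <<'E'
from h import *
for n in('top','side'):
    f=grab(n); save(f,n+'1.png'); print(n,f['F'],f['k1'],f['pose'].round(2).tolist())
s=r.observe(); print(s)
E
```

```text
top 475.6500848894364 -0.055387041119439956 [[0.02, -0.99, 0.12, 470.98], [-1.0, -0.02, 0.02, 51.66], [-0.02, -0.12, -0.99, 1230.66], [0.0, 0.0, 0.0, 1.0]]
side 450.02294600652283 -0.09295821931556116 [[0.93, -0.25, 0.25, 355.63], [-0.35, -0.63, 0.69, -630.15], [-0.02, -0.73, -0.68, 804.17], [0.0, 0.0, 0.0, 1.0]]
{'clock': 0.1, 'joints': array([-1.11301475e+00,  2.60674443e-01, -1.39222153e-01,  1.17269304e+00,
       -1.77604808e-05,  1.57081960e+00]), 'qvel': array([-0.00021626, -0.00127443,  0.0037074 ,  0.00099329,  0.00082878,
        0.0002222 ]), 'joint_efforts': array([ 5.78815639e-05, -4.06508589e+01,  2.54527205e+01,  1.01325614e-02,
        6.29903980e-05, -6.76359107e-06]), 'eef_pos': array([ 231.73610572, -470.36384556,  202.32552351]), 'eef_rot': array([-3.13979935e+00,  1.78021859e-05,  4.57758336e-01]), 'force': array([ 0.12539512, -0.12016148, -0.34315633]), 'torque': array([-0.00113143,  0.07348523, -0.00714474]), 'gripper_force': 0.0, 'width': 85.53210077426111}
```

View pics/top1.png

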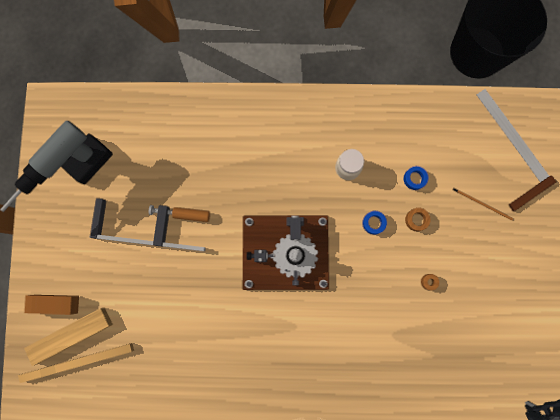

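View pics/side1.png

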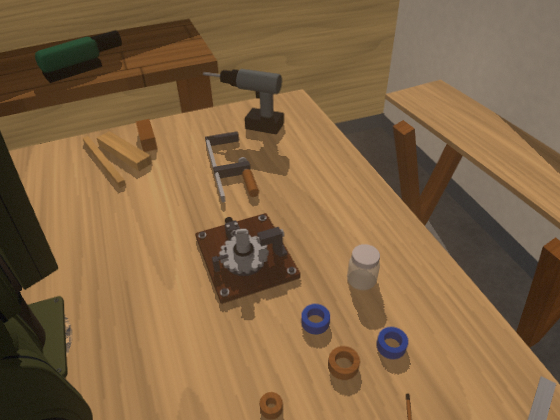

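The top view shows the jig at (287,253), with the arbor at about (295,256), guide above and plunger to the left. Possible hubs are the brown ring at (418,219), the small brown ring at (431,282), and blue rings at (375,223) and (416,178). By the description I choose the larger brown ring at (418,219). In the side view it is at (344,362).

```bash
cat > m.py <<'E'
from h import *
import sys
t=grab('top'); s=grab('side')
def brown(f,c,R,z):
    hsv=cv2.cvtColor(f['pixels'],cv2.COLOR_RGB2HSV); P=cloud(f)
    return hsv,P
for f,n,cs in((t,'top',[(418,219),(431,282),(375,223)]),(s,'side',[(344,362),(271,404),(316,318)])):
    P=cloud(f)
    for c in cs:
        u,v=c; q=P[v-24:v+25,u-24:u+25].reshape(-1,3); q=q[(q[:,2]>21)&(q[:,2]<32)]
        q=q[np.hypot(*(q[:,:2]-np.median(q[:,:2],0)).T)<45]
        (cx,cy),rad=cv2.minEnclosingCircle(q[:,:2].astype(np.float32))
        print(n,c,len(q),np.median(q[:,2]).round(1),(cx,cy,rad),np.ptp(q,axis=0).round(1))
    c=(295,256) if n=='top' else (243,248)
    u,v=c;Q=P[v-50:v+50,u-60:u+60].reshape(-1,3)
    for lo,hi in((110,122),(76,86),(55,64),(42,52),(14,22)):
        q=Q[(Q[:,2]>lo)&(Q[:,2]<hi)]
        if len(q)>3: print(n,lo,hi,len(q),q.mean(0).round(1),q.min(0).round(1),q.max(0).round(1),cv2.minAreaRect(q[:,:2].astype(np.float32)))
a=t['pixels'][160:300,230:450]; b=s['pixels'][200:420,180:400]
cv2.imwrite('pics/crop1.png',np.hstack([cv2.resize(a[:,:],(440,280),interpolation=2),cv2.resize(b,(280,280),interpolation=2)])[...,::-1])
u=t['pixels'][205:300,240:335]
cv2.imwrite('pics/crop2.png',np.hstack([cv2.resize(t['pixels'][225:285,265:325],(400,400),interpolation=2),cv2.resize(t['pixels'][190:300,380:490],(400,400),interpolation=2)])[...,::-1])
E
python3 m.py
```

```text
top (418, 219) 291 26.3 (615.152587890625, -270.7814025878906, 30.663251876831055) [59.1 60.4 10.3]
top (431, 282) 175 26.5 (455.1623229980469, -298.99365234375, 20.619365692138672) [40.1 39.1  9.9]
top (375, 223) 294 26.2 (605.475341796875, -158.2005615234375, 30.251617431640625) [59.4 58.9 10.7]
top 110 122 55 [516.4  44.1 116.4] [502.3  36.7 110.6] [530.7  52.9 121.5] ((516.427490234375, 44.259578704833984), (11.529458999633789, 27.533740997314453), 70.24681091308594)
top 76 86 250 [564.2  44.9  82.7] [501.   28.8  76.2] [613.2  57.9  86. ] ((557.0518798828125, 44.11637878417969), (112.11485290527344, 28.971141815185547), 1.0389165878295898)
top 55 64 238 [510.4  67.7  58.9] [445.5  21.1  55. ] [550.9 159.3  64. ] ((517.4188842773438, 78.28994750976562), (141.31893920898438, 90.34347534179688), 59.330020904541016)
top 42 52 1125 [514.   51.6  47.9] [445.3  -9.   42. ] [569.2 164.9  52. ] ((524.20166015625, 71.0345458984375), (164.9025115966797, 120.47079467773438), 62.72968673706055)
top 14 22 3995 [524.8  75.6  18.2] [429.8 -41.7  14. ] [621.7 181.   22. ] ((526.0493774414062, 69
[... 557 characters left out ...]
63281)
side 76 86 333 [564.   41.5  82.1] [499.5  27.8  76. ] [611.2  59.5  85.8] ((555.3751831054688, 44.13282012939453), (111.65261840820312, 29.331201553344727), 2.1857850551605225)
side 55 64 201 [522.1  45.4  59. ] [454.6  20.6  55. ] [604.3 159.9  64. ] ((545.58837890625, 70.1662826538086), (132.7863006591797, 137.94947814941406), 64.2235336303711)
side 42 52 1067 [512.2  41.5  47.1] [441.9 -12.5  42. ] [605.1 165.8  52. ] ((503.97100830078125, 66.11685180664062), (136.6941375732422, 165.0625), 33.21916580200195)
side 14 22 3249 [516.3  50.1  17.4] [427.3 -43.6  14. ] [621.  278.7  22. ] ((523.111328125, 118.23772430419922), (191.10362243652344, 320.38250732421875), 1.4781266450881958)
```

View pics/crop2.png

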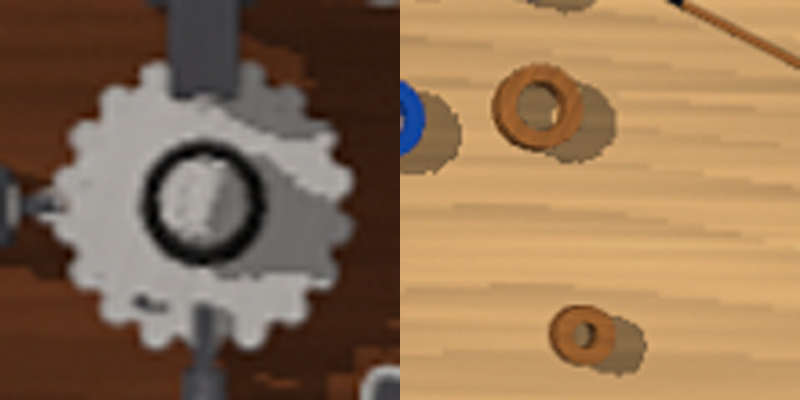

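The crop confirms it: the large brown ring is at (615,-270) mm with a 30 mm radius and its top at 26 mm. The arbor axis is at about (516,44). The wing points roughly -20° from x, so the plate starts one click along.

>>> {"op": "servo_tool", "data": {
  "commands": [
    [0,0,0,8.74],
    [0,0,0,8.74],
    [0,0,0,8.74],
    [0.055,-0.0286,0,0],
    [0.055,-0.0286,0,0],
    [0.055,-0.0286,0,0],
    [0.055,-0.0286,0,0],
    [0.055,-0.0286,0,0],
    [0.055,-0.0286,0,0],
    [0.0526,-0.0286,0,0]
  ],
  "fingers": 0.0854
}}

```text
clock: 1.45
eef_pos: [616.3, -269.5, 202.8]
eef_rot: [3.141, 0.0, 0.0]
force: [0.1, -1.5, 0.1]
width: 85.3
gripper_force: 0.0
```

>>> {"op": "servo_tool", "data": {
  "commands": [
    [0,0,0,0],
    [0,0,0,0]
  ]
}}

```text
clock: 1.7
eef_pos: [614.1, -270.5, 202.4]
eef_rot: [-3.141, 0.002, 0.001]
force: [0.2, 0.1, -0.3]
width: 85.4
gripper_force: 0.0
```

>>> {"op": "servo_tool", "data": {
  "commands": [
    [0,0,0.05,0],
    [0,0,0.05,0],
    [0,0,0.04,0],
    [0,0,0.025,0],
    [0,0,0.015,0],
    [0,0,0.008,0],
    [0,0,0,0],
    [0,0,0,0]
  ]
}}

```text
clock: 2.7
eef_pos: [615.5, -271.1, 16.4]
eef_rot: [3.141, -0.002, 0.0]
force: [-0.2, -0.3, 0.8]
width: 85.3
gripper_force: 0.0
```

```bash
python3 - <<'E'
from h import *
f=grab('side'); cv2.imwrite('pics/g1.png',cv2.resize(f['pixels'][260:420,240:440],(750,600),interpolation=2)[...,::-1])
E
```

```text
(no output)
```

View pics/g1.png

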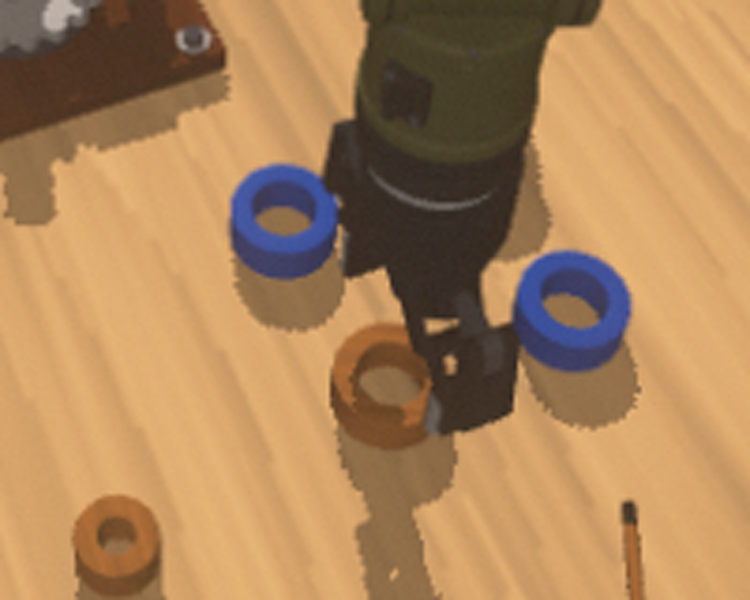

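The crop shows the fingers straddling the brown ring at (390,385), with the blue rings clear on either side. I'll go slightly lower and close.

>>> {"op": "servo_tool", "data": {
  "commands": [
    [0,0,0.004,0],
    [0,0,0,0],
    [0,0,0,0],
    [0,0,0,0],
    [0,0,0,0],
    [0,0,0,0]
  ],
  "fingers": 0.05,
  "force": 30
}}

```text
clock: 3.5
eef_pos: [614.6, -270.7, 11.1]
eef_rot: [3.142, -0.0, 0.0]
force: [-0.2, -0.2, -0.2]
width: 49.8
gripper_force: 0.0
```

```bash
python3 - <<'E'
from h import *
f=grab('side'); t=grab('top'); cv2.imwrite('pics/g2.png',np.hstack([cv2.resize(f['pixels'][280:420,270:410],(400,400),interpolation=2),cv2.resize(t['pixels'][170:270,370:470],(400,400),interpolation=2)])[...,::-1])
E
```

```text
(no output)
```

View pics/g2.png

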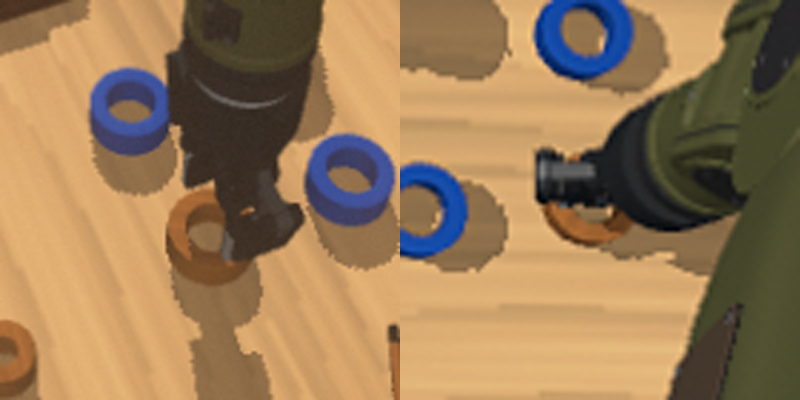

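```bash
python3 - <<'E'
from h import *
for n in('side','top'):
    f=grab(n);P=cloud(f);c=f['pixels'].astype(int)
    near=(np.hypot(P[...,0]-614,P[...,1]+270)<60)&(f['range_z']>0)
    dark=(c.max(-1)<70)|((np.ptp(c,axis=-1)<25)&(c.max(-1)<150))
    q=P[near&dark&(P[...,2]>3)&(P[...,2]<110)]
    print(n,len(q))
    for lo in range(0,110,10):
        k=q[(q[:,2]>=lo)&(q[:,2]<lo+10)]
        if len(k): print(lo,len(k),k.min(0).round(),k.max(0).round())
    hsv=cv2.cvtColor(f['pixels'],cv2.COLOR_RGB2HSV)
    b=near&(hsv[...,1]>140)&(hsv[...,0]<18)&(P[...,2]>21)&(P[...,2]<32)
    k=P[b];print('ring',len(k),k.min(0).round(),k.max(0).round())
print(r.observe()['width'],r.observe()['gripper_force'],r.observe()['eef_pos'])
E
```

```text
side 310
40 12 [ 604. -303.   47.] [ 620. -245.   50.]
50 43 [ 602. -309.   50.] [ 622. -241.   60.]
60 43 [ 602. -310.   60.] [ 617. -244.   70.]
70 44 [ 602. -310.   70.] [ 616. -241.   80.]
80 33 [ 601. -311.   80.] [ 615. -238.   90.]
90 77 [ 599. -327.   90.] [ 622. -216.   99.]
100 58 [ 596. -330.  100.] [ 620. -214.  110.]
ring 294 [ 583. -299.   21.] [ 642. -240.   30.]
top 53
10 2 [ 605. -288.   14.] [ 608. -285.   16.]
20 1 [ 601. -292.   28.] [ 601. -292.   28.]
40 1 [ 609. -241.   47.] [ 609. -241.   47.]
50 3 [ 605. -246.   54.] [ 608. -240.   59.]
60 3 [ 604. -243.   61.] [ 609. -236.   67.]
80 3 [ 604. -238.   84.] [ 609. -232.   90.]
90 22 [ 603. -242.   90.] [ 615. -220.   99.]
100 18 [ 599. -245.  100.] [ 628. -214.  110.]
ring 108 [ 585. -295.   21.] [ 641. -241.   31.]
49.915400478026044 0.0 [ 614.60302564 -270.67842864   11.09766416]
```

```bash
python3 - <<'E'
from h import *
f=grab('side');P=cloud(f)
for v in range(340,380,3):
    print(v,[(int(P[v,u,1]),int(P[v,u,2]),tuple(int(a) for a in f['pixels'][v,u])) for u in (348,354,360,366)])
for z in(0,11,24,47): print(z,plane(f,[(348,371),(356,374.7)],z).round().tolist())
q=P[(np.hypot(P[...,0]-500,P[...,1]+400)<20)];print('bench',np.median(q[:,2]))
E
```

```text
340 [(-290, 137, (59, 48, 38)), (-302, 152, (56, 45, 38)), (-308, 158, (63, 52, 43)), (-310, 153, (58, 44, 35))]
343 [(-292, 130, (63, 48, 40)), (-302, 143, (57, 43, 34)), (-310, 151, (63, 52, 44)), (-312, 147, (80, 63, 47))]
346 [(-294, 124, (61, 49, 39)), (-291, 110, (59, 46, 37)), (-311, 143, (64, 53, 44)), (-317, 148, (85, 71, 59))]
349 [(-297, 120, (58, 47, 35)), (-297, 111, (57, 43, 31)), (-300, 110, (59, 47, 38)), (-322, 148, (75, 64, 57))]
352 [(-298, 112, (60, 46, 34)), (-301, 109, (60, 46, 40)), (-299, 97, (63, 51, 40)), (-325, 145, (75, 65, 56))]
355 [(-258, 15, (101, 66, 39)), (-268, 27, (78, 55, 38)), (-322, 135, (68, 56, 47)), (-331, 146, (69, 58, 47))]
358 [(-259, 4, (101, 68, 38)), (-306, 97, (59, 45, 33)), (-331, 143, (60, 48, 38)), (-335, 146, (65, 52, 40))]
361 [(-294, 69, (94, 78, 61)), (-308, 90, (64, 51, 39)), (-329, 129, (60, 45, 36)), (-337, 138, (62, 46, 36))]
364 [(-296, 61, (88, 77, 68)), (-308, 79, (62, 48, 37)), (-331, 124, (64, 47, 39)), (-333, 119, (63, 48, 37))]
367 [(-299, 55, (102, 90, 82)), (-308, 68, (64, 51, 37)), (-332, 113, (62, 47, 35)), (-326, 90, (157, 121, 80))]
370 [(-301, 47, (107, 85, 69)), (-308, 54, (67, 53, 37)), (-288, 0, (200, 154, 100)), (-293, 0, (205, 155, 103))]
373 [(-296, 24, (118, 77, 45)), (-295, 13, (108, 71, 41)), (-294, 0, (194, 148, 96)), (-298, 0, (205, 157, 105))]
376 [(-296, 13, (116, 75, 42)), (-294, -1, (128, 94, 59)), (-300, 1, (138, 106, 70)), (-303, -1, (207, 157, 104))]
379 [(-296, 0, (131, 95, 60)), (-300, -2, (141, 107, 70)), (-305, 0, (135, 102, 67)), (-309, 0, (213, 161, 108))]
0 [[618.0, -282.0, 0.0], [628.0, -295.0, 0.0]]
11 [[614.0, -287.0, 11.0], [624.0, -299.0, 11.0]]
24 [[610.0, -292.0, 24.0], [620.0, -305.0, 24.0]]
47 [[602.0, -302.0, 47.0], [612.0, -314.0, 47.0]]
bench nan
  return _methods._mean(a, axis=axis, dtype=dtype,
  ret = ret.dtype.type(ret / rcount)
```

The camera shows the fingertips at about z=46 while the TCP reads 11, so the reported height is some 35–40 mm low. I'll trust the camera: reopen, go lower by steps and check.

>>> {"op": "servo_tool", "data": {
  "commands": [
    [0,0,0,0],
    [0,0,0,0],
    [0,0,0,0],
    [0,0,0,0],
    [0,0,0.015,0],
    [0,0,0.012,0],
    [0,0,0.005,0],
    [0,0,0,0],
    [0,0,0,0]
  ],
  "fingers": 0.0854
}}

```text
clock: 4.88
eef_pos: [614.9, -270.8, -20.7]
eef_rot: [3.141, -0.001, 0.0]
force: [0.4, 0.7, -0.2]
width: 85.3
gripper_force: 0.0
```

```bash
cat > tip.py <<'E'
from h import *
import sys
x,y=map(float,sys.argv[1:3])
for n in('side','top'):
    f=grab(n);P=cloud(f);c=f['pixels'].astype(int)
    near=(np.hypot(P[...,0]-x,P[...,1]-y)<65)&(f['range_z']>0)
    q=P[near&(c.max(-1)<115)&(np.ptp(c,axis=-1)<40)&(P[...,2]>3)]
    for lo in range(0,120,8):
        k=q[(q[:,2]>=lo)&(q[:,2]<lo+8)]
        if len(k)>2: print(n,lo,len(k),k.min(0).round(),k.max(0).round())
    hsv=cv2.cvtColor(f['pixels'],cv2.COLOR_RGB2HSV)
    k=P[near&(hsv[...,1]>140)&(hsv[...,0]<18)&(P[...,2]>20)&(P[...,2]<32)]
    print(n,'ring',len(k),k.min(0).round(),k.max(0).round())
E
python3 tip.py 614 -270
```

```text
side 24 23 [ 602. -326.   24.] [ 620. -223.   32.]
side 32 27 [ 602. -327.   32.] [ 611. -223.   40.]
side 40 24 [ 602. -326.   40.] [ 609. -224.   47.]
side 48 16 [ 602. -325.   48.] [ 606. -224.   54.]
side 56 5 [ 601. -324.   56.] [ 606. -214.   64.]
side 64 30 [ 600. -333.   65.] [ 611. -207.   72.]
side 72 32 [ 598. -333.   72.] [ 608. -206.   80.]
side 80 70 [ 597. -332.   80.] [ 621. -208.   88.]
side 88 51 [ 597. -334.   88.] [ 630. -209.   96.]
side 96 32 [ 595. -332.   96.] [ 606. -206.  104.]
side 104 61 [ 594. -333.  104.] [ 609. -209.  112.]
side 112 69 [ 594. -333.  112.] [ 621. -208.  120.]
side ring 307 [ 583. -298.   20.] [ 638. -240.   29.]
top 8 3 [ 602. -244.   12.] [ 610. -242.   13.]
top 24 5 [ 596. -284.   25.] [ 621. -223.   29.]
top 64 4 [ 603. -223.   66.] [ 606. -216.   70.]
top 72 5 [ 605. -226.   72.] [ 607. -218.   79.]
top 80 30 [ 599. -243.   80.] [ 631. -208.   88.]
top 88 24 [ 598. -250.   88.] [ 631. -230.   96.]
top 96 10 [ 600. -247.   98.] [ 629. -206.  104.]
top 104 8 [ 597. -250.  104.] [ 631. -208.  108.]
top 112 16 [ 603. -240.  113.] [ 626. -205.  120.]
top ring 90 [ 585. -286.   20.] [ 619. -241.   32.]
```

>>> {"op": "servo_tool", "data": {
  "commands": [
    [0,0,0.008,0],
    [0,0,0.004,0],
    [0,0,0,0],
    [0,0,0,0]
  ]
}}

```text
clock: 5.48
eef_pos: [614.6, -270.7, -33.0]
eef_rot: [-3.142, 0.0, 0.0]
force: [0.6, 0.0, 0.4]
width: 85.1
gripper_force: 0.0
```

>>> {"op": "servo_tool", "data": {
  "commands": [
    [0,0,0,0],
    [0,0,0,0],
    [0,0,0,0],
    [0,0,0,0],
    [0,0,0,0],
    [0,0,0,0]
  ],
  "fingers": 0.05,
  "force": 30
}}

```text
clock: 6.22
eef_pos: [615.0, -270.8, -32.4]
eef_rot: [3.141, -0.001, 0.0]
force: [-0.2, 0.5, 5.3]
width: 58.8
gripper_force: 32.7
```

```bash
python3 tip.py 614 -270|grep side
```

```text
side 8 14 [ 603. -313.    8.] [ 630. -268.   16.]
side 16 22 [ 602. -314.   16.] [ 610. -238.   24.]
side 24 21 [ 602. -313.   24.] [ 614. -235.   31.]
side 32 21 [ 603. -313.   32.] [ 611. -237.   39.]
side 40 14 [ 601. -327.   40.] [ 607. -236.   48.]
side 48 62 [ 600. -332.   48.] [ 625. -213.   56.]
side 56 41 [ 597. -333.   56.] [ 626. -208.   64.]
side 64 91 [ 597. -334.   64.] [ 626. -207.   72.]
side 72 50 [ 597. -335.   72.] [ 624. -209.   80.]
side 80 40 [ 597. -334.   80.] [ 617. -209.   88.]
side 88 58 [ 594. -332.   88.] [ 624. -207.   96.]
side 96 123 [ 594. -334.   96.] [ 625. -206.  104.]
side 104 107 [ 601. -335.  104.] [ 625. -207.  112.]
side 112 34 [ 603. -310.  112.] [ 621. -300.  119.]
side ring 257 [ 584. -298.   20.] [ 627. -241.   30.]
```

>>> {"op": "servo_tool", "data": {
  "commands": [
    [0,0,-0.02,0],
    [0,0,-0.04,0],
    [0,0,-0.05,0],
    [0,0,-0.045,0],
    [0,0,0,0],
    [0,0,0,0]
  ]
}}

```text
clock: 7.08
eef_pos: [613.9, -270.4, 120.9]
eef_rot: [-3.141, 0.002, 0.0]
force: [0.1, -0.2, -0.9]
width: 58.8
gripper_force: 32.6
```

>>> {"op": "servo_tool", "data": {
  "commands": [
    [-0.01,-0.03,0,0],
    [-0.0164,-0.052,0,0],
    [-0.0164,-0.052,0,0],
    [-0.0164,-0.052,0,0],
    [-0.0164,-0.052,0,0],
    [-0.0134,-0.047,0,0],
    [-0.01,-0.03,0,0],
    [0,0,0,0],
    [0,0,0,0],
    [0,0,0,0]
  ]
}}

```text
clock: 8.32
eef_pos: [516.3, 21.6, 122.1]
eef_rot: [-3.123, -0.0, 0.03]
force: [0.6, 0.1, -0.7]
width: 58.8
gripper_force: 32.6
```

```bash
cat > ring.py <<'E'
from h import *
o=r.observe();print(o['eef_pos'].round(1),o['width'],o['gripper_force'],o['force'].round(1))
from scipy.optimize import least_squares
S=[]
for n in('side','top'):
    f=grab(n);P=cloud(f);S.append(f)
    hsv=cv2.cvtColor(f['pixels'],cv2.COLOR_RGB2HSV)
    near=(np.hypot(P[...,0]-516,P[...,1]-44)<60)&(P[...,2]>70)
    m=near&(hsv[...,1]>110)&(hsv[...,0]<18)&(f['pixels'][...,0]>75)
    k=P[m]; zt=np.percentile(k[:,2],95) if len(k) else 0
    print(n,len(k),k.min(0).round(1),k.max(0).round(1),zt)
    top=k[k[:,2]>zt-5]
    fit=least_squares(lambda p:np.hypot(top[:,0]-p[0],top[:,1]-p[1]).clip(17.5,30)-np.hypot(top[:,0]-p[0],top[:,1]-p[1]),[516,44])
    print('fit',fit.x.round(1),len(top))
    rad=np.hypot(k[:,0]-516,k[:,1]-44)
cv2.imwrite('pics/ring%d.png'%int(o['clock']*100),np.hstack([cv2.resize(S[0]['pixels'][150:300,170:320],(400,400),interpolation=2),cv2.resize(S[1]['pixels'][200:300,245:345],(400,400),interpolation=2)])[...,::-1])
print('ring%d.png'%int(o['clock']*100))
E
python3 ring.py
```

```text
[516.3  21.6 122.1] 58.79705585976934 32.64915335923433 [ 0.6  0.1 -0.7]
side 329 [472.9 -10.6 155.2] [553.2  68.9 437.2] 343.0288519361029
fit [514.6   6.4] 20
top 600 [471.    4.2 599. ] [ 559.8   61.2 1230.7] 1230.6574010929648
fit [484.7  40.1] 576
ring832.png
```

```bash
python3 -c "
from h import *
o=r.observe();print(o['joints'].round(3),o['qvel'].round(3),o['eef_rot'],o['eef_pos'],o['clock'],o['torque'])"
```

```text
[ 0.03   0.295 -0.31   0.967  0.019  3.141] [ 0.006 -0.003 -0.001  0.001  0.003 -0.001] [-3.12307043e+00 -2.54956154e-05  3.07213341e-02] [516.21689228  21.81782409 122.21989704] 8.425 [-0.07448464  0.00044938 -0.04151134]
```

View pics/ring832.png

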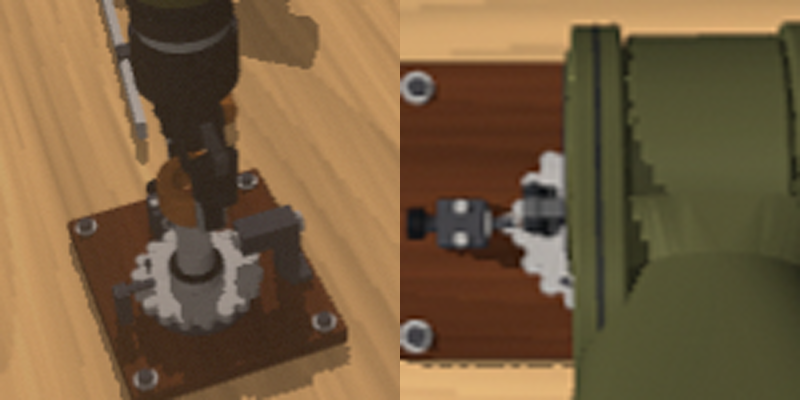

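Joint 6 is at its limit (3.14), which stopped the move short. I'll turn back 10° and then continue.

>>> {"op": "servo_tool", "data": {
  "commands": [
    [0,0,0,-5],
    [0,0,0,-5],
    [0,0,0,0],
    [0,0,0,0]
  ]
}}

```text
clock: 8.93
eef_pos: [515.9, 22.5, 122.3]
eef_rot: [-3.123, -0.003, 0.205]
force: [0.2, 0.0, -0.8]
width: 59.0
gripper_force: 32.6
```

```bash
python3 ring.py; python3 -c "
from h import *
o=r.observe();print(o['joints'].round(3),o['eef_rot'].round(4),o['eef_pos'].round(1))"
```

```text
[515.9  22.5 122.3] 59.04148851968262 32.645633183419704 [ 0.2  0.  -0.8]
side 393 [472.3 -13.6 154.2] [552.2  61.2 544.6] 369.5556374752385
fit [509.   19.8] 23
top 596 [458.2   2.5 598.4] [ 560.3   61.2 1230.7] 1230.6574010929648
fit [484.7  40.1] 576
ring892.png
[ 0.031  0.294 -0.31   0.967  0.019  2.967] [-3.1231e+00 -3.1000e-03  2.0590e-01] [515.8  22.6 122.3]
```

>>> {"op": "servo_tool", "data": {
  "commands": [
    [0.0021,-0.0098,0,0],
    [0.0022,-0.0098,0,0],
    [0,0,0,0],
    [0,0,0,0],
    [0,0,0,0]
  ]
}}

```text
clock: 9.65
eef_pos: [515.9, 42.7, 122.6]
eef_rot: [-3.123, -0.003, 0.207]
force: [0.6, 0.6, -0.9]
width: 58.8
gripper_force: 32.7
```

```bash
cat > ring2.py <<'E'
from h import *
from scipy.optimize import least_squares
import sys
zlo,zhi=map(float,sys.argv[1:3])
o=r.observe();print(o['eef_pos'].round(1),o['eef_rot'].round(4),o['width'].round(1),o['gripper_force'].round(1),o['force'].round(1))
f=grab('side');P=cloud(f);c=f['pixels'].astype(int)
near=(np.hypot(P[...,0]-516,P[...,1]-44)<42)&(P[...,2]>zlo)&(P[...,2]<zhi)
m=near&(c[...,0]-c[...,2]>25)&(c[...,0]>1.35*c[...,1])
k=P[m]; print(len(k),k.min(0).round(1),k.max(0).round(1))
h=np.histogram(k[:,2],bins=np.arange(zlo,zhi+1,4)); print(list(zip(h[1].astype(int).tolist(),h[0].tolist())))
zt=np.percentile(k[:,2],97)
# outer wall: points below the top whose outward side faces the camera
w=k[(k[:,2]<zt-4)]
F=lambda p:np.hypot(w[:,0]-p[0],w[:,1]-p[1])-30
s=least_squares(F,[516,44],loss='soft_l1',f_scale=1.5); print('wall fit',s.x.round(2),len(w),np.abs(F(s.x)).mean().round(2),zt.round(1))
cv2.imwrite('pics/r%d.png'%int(o['clock']*100),np.hstack([cv2.resize(f['pixels'][150:300,170:320],(400,400),interpolation=2),cv2.resize(m[150:300,170:320].astype(np.uint8)*255,(400,400),interpolation=0)[...,None].repeat(3,2)])[...,::-1]); print('r%d.png'%int(o['clock']*100))
E
python3 ring2.py 135 190
```

```text
Traceback (most recent call last):
  File "ring2.py", line 5, in <module>
    o=r.observe();print(o['eef_pos'].round(1),o['eef_rot'].round(4),o['width'].round(1),o['gripper_force'].round(1),o['force'].round(1))
                                                                    ^^^^^^^^^^^^^^^^
AttributeError: 'float' object has no attribute 'round'
```

```bash
sed -i "s/o\['width'\].round(1),o\['gripper_force'\].round(1)/o['width']/" ring2.py; python3 ring2.py 135 190; ls pics
```

```text
[515.9  42.7 122.6] [-3.1232e+00 -3.0000e-03  2.0690e-01] 58.812370958196986 [ 0.6  0.6 -0.9]
350 [485.    7.  153.3] [539.4  71.3 184.2]
[(135, 0), (139, 0), (143, 0), (147, 0), (151, 1), (155, 21), (159, 42), (163, 27), (167, 36), (171, 34), (175, 53), (179, 131), (183, 5)]
wall fit [522.2   32.35] 197 3.65 182.3
r965.png
crop1.png
crop2.png
g1.png
g2.png
r965.png
ring832.png
ring892.png
side1.png
top1.png
```

View pics/r965.png

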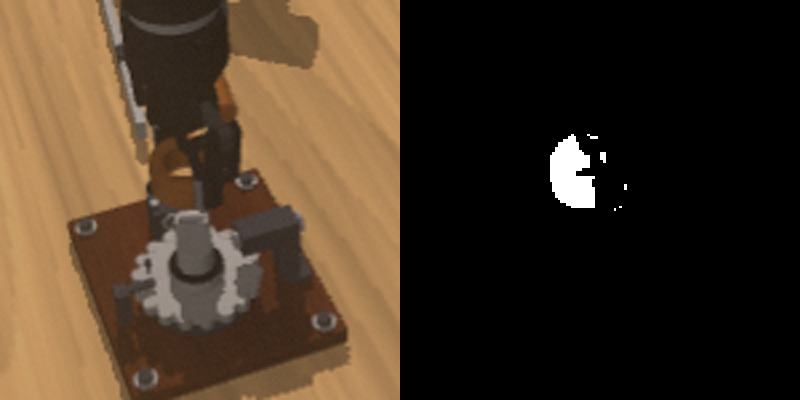

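```bash
cat >> ring2.py <<'E'
d=f['pose'][:2,3]; 
def G(p):
    q=k[:,:2]-p; rr=np.hypot(*q.T); top=k[:,2]>zt-3
    a=np.where(top,np.maximum(np.maximum(rr-30,17.5-rr),0),np.minimum(abs(rr-30),abs(rr-17.5)))
    return np.minimum(a,4)
g=[(np.mean(G(np.array([x,y]))**2),x,y) for x in np.arange(506,526,.5) for y in np.arange(34,54,.5)]
g.sort(); print([tuple(round(float(v),2) for v in a) for a in g[:6]], np.mean(g[:15],0).round(2))
E
python3 ring2.py 135 190|tail -1
```

```text
[(1.26, 515.5, 42.0), (1.3, 515.5, 41.5), (1.31, 516.0, 41.5), (1.31, 516.0, 42.0), (1.33, 515.0, 42.0), (1.41, 515.5, 42.5)] [  1.41 515.53  41.87]
```

Ring and arbor agree within about 1 mm. I'll lower it to just above the arbor's cylinder and watch the force.

>>> {"op": "servo_tool", "data": {
  "commands": [
    [0.0001,-0.0005,0.015,0],
    [0,0,0.018,0],
    [0,0,0.012,0],
    [0,0,0.006,0],
    [0,0,0.006,0],
    [0,0,0.006,0],
    [0,0,0,0],
    [0,0,0,0]
  ]
}}

```text
clock: 10.75
eef_pos: [516.1, 44.5, 60.0]
eef_rot: [-3.123, -0.004, 0.207]
force: [0.1, 0.4, -0.1]
width: 58.9
gripper_force: 32.6
```

```bash
python3 ring2.py 70 135
```

```text
[516.1  44.5  60. ] [-3.1232 -0.0036  0.2069] 58.850441449866175 [ 0.1  0.4 -0.1]
262 [485.   11.5  93. ] [533.9  74.6 129.3]
[(70, 0), (74, 0), (78, 0), (82, 0), (86, 0), (90, 3), (94, 20), (98, 15), (102, 16), (106, 23), (110, 26), (114, 106), (118, 51), (122, 1), (126, 1), (130, 0)]
wall fit [517.4   42.51] 140 2.57 120.0
r1075.png
[(1.57, 515.5, 44.0), (1.6, 515.5, 44.5), (1.61, 515.0, 44.5), (1.62, 516.0, 44.0), (1.64, 515.0, 44.0), (1.67, 516.0, 43.5)] [  1.71 515.47  44.2 ]
```

>>> {"op": "servo_tool", "data": {
  "commands": [
    [0,0.0005,0.004,0],
    [0,0,0.004,0],
    [0,0,0.004,0],
    [0,0,0.003,0],
    [0,0,0,0]
  ]
}}

```text
clock: 11.42
eef_pos: [515.8, 44.4, 44.3]
eef_rot: [-3.123, -0.003, 0.207]
force: [0.9, 1.1, -0.3]
width: 58.8
gripper_force: 32.6
```

>>> {"op": "servo_tool", "data": {
  "commands": [
    [0,0,0.003,0],
    [0,0,0.003,0],
    [0,0,0.002,0],
    [0,0,0,0]
  ]
}}

```text
clock: 11.92
eef_pos: [515.9, 44.5, 36.5]
eef_rot: [-3.123, -0.003, 0.207]
force: [-0.6, -0.0, -0.1]
width: 58.8
gripper_force: 32.6
```

>>> {"op": "servo_tool", "data": {
  "commands": [
    [0,0.0001,0.002,0],
    [0,0,0.002,0],
    [0,0,0.002,0],
    [0,0,0.001,0],
    [0,0,0,0]
  ]
}}

```text
clock: 12.55
eef_pos: [516.0, 44.6, 29.6]
eef_rot: [-3.123, -0.003, 0.207]
force: [0.7, 0.6, -1.1]
width: 58.7
gripper_force: 32.6
```

>>> {"op": "servo_tool", "data": {
  "commands": [
    [0,0,0.001,0],
    [0,0,0.001,0],
    [0,0,0,0]
  ]
}}

```text
clock: 12.92
eef_pos: [516.1, 44.5, 27.9]
eef_rot: [-3.123, -0.003, 0.207]
force: [-0.4, 0.9, 2.3]
width: 59.0
gripper_force: 32.8
```

>>> {"op": "servo_tool", "data": {
  "commands": [
    [0,0,0.001,0],
    [0,0,0,0],
    [0,0,0,0]
  ]
}}

```text
clock: 13.3
eef_pos: [516.2, 44.6, 27.8]
eef_rot: [-3.123, -0.004, 0.207]
force: [-2.9, 0.4, 10.6]
width: 58.8
gripper_force: 33.4
```

```bash
python3 ring2.py 40 110
```

```text
[516.2  44.6  27.8] [-3.1233 -0.004   0.207 ] 58.82241923976748 [-2.9  0.4 10.6]
207 [485.3   8.9  60.4] [513.3  74.2 101.4]
[(40, 0), (44, 0), (48, 0), (52, 0), (56, 0), (60, 9), (64, 15), (68, 16), (72, 18), (76, 19), (80, 33), (84, 94), (88, 2), (92, 0), (96, 0), (100, 1), (104, 0)]
wall fit [516.36  43.39] 105 1.37 87.5
r1330.png
[(1.78, 515.5, 44.0), (1.8, 516.0, 43.5), (1.81, 515.5, 43.5), (1.82, 515.0, 44.0), (1.85, 515.0, 44.5), (1.86, 516.0, 44.0)] [  1.88 515.6   43.7 ]
```

The ring is on the boss: its top is at about 86–87 mm and 10 N of contact is felt. I'll release it, lift and check.

>>> {"op": "servo_tool", "data": {
  "commands": [
    [0,0,-0.001,0],
    [0,0,0,0],
    [0,0,0,0],
    [0,0,0,0],
    [0,0,0,0],
    [0,0,-0.015,0],
    [0,0,-0.025,0],
    [0,0,-0.03,0],
    [0,0,0,0],
    [0,0,0,0]
  ],
  "fingers": 0.0854
}}

```text
clock: 14.6
eef_pos: [516.0, 43.2, 97.9]
eef_rot: [-3.123, -0.004, 0.207]
force: [0.5, -0.3, -0.7]
width: 85.4
gripper_force: 0.0
```

```bash
python3 ring2.py 40 110; python3 - <<'E'
from h import *
f=grab('side');P=cloud(f);q=P[150:300,170:320].reshape(-1,3);c=f['pixels'][150:300,170:320].reshape(-1,3).astype(int)
q2=q[(np.hypot(q[:,0]-516,q[:,1]-44)<22)&(q[:,2]>108)&(q[:,2]<122)]
print(len(q2),q2.mean(0),cv2.minAreaRect(q2[:,:2].astype(np.float32)))
E
```

```text
[516.   43.2  97.9] [-3.1232 -0.0035  0.207 ] 85.4026055706467 [ 0.5 -0.3 -0.7]
357 [484.9  12.1  59.9] [544.4  68.9  88.3]
[(40, 0), (44, 0), (48, 0), (52, 0), (56, 1), (60, 15), (64, 30), (68, 29), (72, 28), (76, 38), (80, 55), (84, 156), (88, 5), (92, 0), (96, 0), (100, 0), (104, 0)]
wall fit [515.23  44.45] 186 1.66 87.6
r1460.png
[(2.04, 515.5, 44.0), (2.05, 515.0, 44.5), (2.05, 515.5, 44.5), (2.06, 515.0, 44.0), (2.12, 514.5, 44.5), (2.12, 516.0, 44.0)] [  2.16 515.3   44.2 ]
67 [512.94668923  42.36129876 114.87840498] ((513.26953125, 43.81363296508789), (12.266755104064941, 23.3979434967041), 64.46726989746094)
```

```bash
python3 tip.py 516 44 | grep side
```

```text
side 8 51 [456. -20.  13.] [568.  82.  16.]
side 16 341 [452. -21.  16.] [575.  83.  24.]
side 24 22 [452.  -2.  24.] [541.  37.  31.]
side 32 37 [452. -11.  34.] [558.  43.  40.]
side 40 437 [452. -12.  40.] [569.  76.  48.]
side 48 181 [452. -10.  48.] [567. 109.  56.]
side 56 16 [501.  13.  58.] [578.  38.  64.]
side 64 34 [535.  21.  65.] [580.  47.  72.]
side 72 49 [486.  24.  72.] [578.  56.  80.]
side 80 177 [499.  29.  80.] [580.  61.  87.]
side 88 35 [500.  34.  88.] [526.  44.  96.]
side 96 26 [501.  34.  97.] [523.  45. 103.]
side 104 36 [501.  36. 104.] [523.  55. 112.]
side 112 27 [501.  37. 112.] [523.  51. 120.]
side ring 18 [457. -21.  20.] [567.  62.  21.]Traceback (most recent call last):
  File "tip.py", line 13, in <module>
    print(n,'ring',len(k),k.min(0).round(),k.max(0).round())
                          ~~~~~^^^
    return umr_minimum(a, axis, None, out, keepdims, initial, where)
ValueError: zero-size array to reduction operation minimum which has no identity
```

Ring is seated (top about 86–87 mm, centred). Now I'll turn the gripper about -148° so it lines up with the wing at -20°.

>>> {"op": "servo_tool", "data": {
  "commands": [
    [0,0,0,-10.6],
    [0,0,0,-10.6],
    [0,0,0,-10.6],
    [0,0,0,-10.6],
    [0,0,0,-10.6],
    [0,0,0,-10.6],
    [0,0,0,-10.6],
    [0,0,0,-10.6],
    [0,0,0,-10.6],
    [0,0,0,-10.6]
  ]
}}

```text
clock: 16.05
eef_pos: [515.4, 43.2, 96.9]
eef_rot: [3.135, -0.018, 2.063]
force: [-0.4, 0.8, 0.2]
width: 85.3
gripper_force: 0.0
```

>>> {"op": "servo_tool", "data": {
  "commands": [
    [0,0,0,-10.6],
    [0,0,0,-10.6],
    [0,0,0,-10.6],
    [0,0,0,-10.2],
    [0,0,0,0],
    [0,0,0,0]
  ]
}}

```text
clock: 16.8
eef_pos: [515.7, 43.2, 97.3]
eef_rot: [3.125, -0.008, 2.788]
force: [-0.6, 0.1, 0.4]
width: 85.5
gripper_force: 0.0
```

>>> {"op": "servo_tool", "data": {
  "commands": [
    [0.0003,0.0008,0.012,0],
    [0,0,0.012,0],
    [0,0,0.01,0],
    [0,0,0.005,0],
    [0,0,0,0],
    [0,0,0,0]
  ]
}}

```text
clock: 17.55
eef_pos: [516.3, 44.8, 59.0]
eef_rot: [3.124, -0.007, 2.79]
force: [-0.6, 0.2, 0.3]
width: 85.8
gripper_force: 0.0
```

>>> {"op": "servo_tool", "data": {
  "commands": [
    [0,0,0,0],
    [0,0,0,0],
    [0,0,0,0],
    [0,0,0,0],
    [0,0,0,0],
    [0,0,0,0]
  ],
  "fingers": 0.02,
  "force": 30
}}

```text
clock: 18.3
eef_pos: [516.0, 44.8, 58.7]
eef_rot: [3.124, -0.007, 2.79]
force: [0.4, -0.3, -0.0]
width: 20.1
gripper_force: 0.0
```

```bash
python3 tip.py 516 44 2>/dev/null| grep side|tail -6; python3 ring2.py 40 110|tail -1;  python3 -c "
from h import *
f=grab('side');t=grab('top')
cv2.imwrite('pics/k1.png',np.hstack([cv2.resize(f['pixels'][190:300,190:300],(400,400),interpolation=2),cv2.resize(t['pixels'][205:305,245:345],(400,400),interpolation=2)])[...,::-1])"
```

```text
side 80 131 [499.  25.  80.] [581.  60.  88.]
side 88 17 [501.  23.  90.] [526.  46.  96.]
side 96 28 [500.  18.  96.] [526.  37. 104.]
side 104 29 [501.  18. 105.] [530.  53. 112.]
side 112 11 [503.  20. 112.] [529.  50. 116.]
side ring 17 [468. -19.  20.] [579.  35.  22.]
[(1.97, 515.5, 44.5), (2.01, 515.0, 44.5), (2.01, 516.0, 44.5), (2.03, 515.5, 44.0), (2.03, 516.0, 44.0), (2.08, 515.5, 45.0)] [  2.09 515.47  44.4 ]
```

View pics/k1.png

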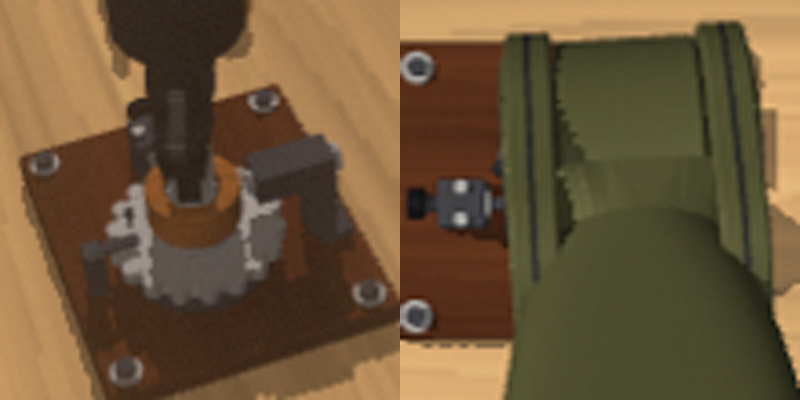

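The fingers straddle the wing over the seated ring (side crop, wing at (185,185)). Closing on it.

>>> {"op": "servo_tool", "data": {
  "commands": [
    [0,0,0,0],
    [0,0,0,0],
    [0,0,0,0],
    [0,0,0,0]
  ],
  "fingers": 0.0,
  "force": 60
}}

```text
clock: 19.05
eef_pos: [516.3, 45.6, 58.9]
eef_rot: [3.123, -0.007, 2.791]
force: [1.1, 4.4, 1.5]
width: 11.0
gripper_force: 58.7
```

```bash
python3 tip.py 516 44 2>/dev/null| grep side|tail -5; python3 ring2.py 40 110|tail -1; python3 -c "
from h import *
o=r.observe();print(o['torque'],o['joints'].round(3))"
```

```text
side 88 19 [501.  25.  88.] [526.  44.  96.]
side 96 28 [501.  24.  96.] [527.  43. 104.]
side 104 23 [504.  23. 104.] [529.  43. 112.]
side 112 13 [504.  23. 112.] [530.  44. 118.]
side ring 14 [454. -20.  20.] [575.  49.  21.]
[(2.02, 515.5, 44.0), (2.03, 515.5, 44.5), (2.04, 515.0, 44.5), (2.05, 516.0, 44.0), (2.07, 515.0, 44.0), (2.08, 516.0, 44.5)] [  2.12 515.47  44.2 ]
[0.30843022 0.18587383 0.10042194] [ 0.075  0.353 -0.407  0.809  0.02   0.425]
```

>>> {"op": "servo_tool", "data": {
  "commands": [
    [0.0002,0.0006,0,0],
    [0,0,0,4],
    [0,0,0,4],
    [0,0,0,4],
    [0,0,0,4],
    [0,0,0,4],
    [0,0,0,0],
    [0,0,0,0]
  ]
}}

```text
clock: 20.2
eef_pos: [516.2, 45.3, 58.9]
eef_rot: [3.128, -0.012, 2.442]
force: [-0.1, 2.5, 3.1]
width: 11.2
gripper_force: 58.5
```

```bash
cat > wing.py <<'E'
from h import *
o=r.observe();print(o['torque'].round(3),o['force'].round(1),o['width'],o['eef_rot'])
E
python3 wing.py
```

```text
[-0.01   0.146  0.065] [-0.1  2.5  3.1] 11.246057434407557 [ 3.12768454 -0.01218595  2.44206132]
```

>>> {"op": "servo_tool", "data": {
  "commands": [
    [0,0,0,4],
    [0,0,0,4],
    [0,0,0,4],
    [0,0,0,4],
    [0,0,0,4],
    [0,0,0,0],
    [0,0,0,0],
    [0,0,0,0]
  ]
}}

```text
clock: 21.2
eef_pos: [516.0, 45.1, 58.9]
eef_rot: [3.133, -0.016, 2.093]
force: [-1.4, 2.1, 5.0]
width: 10.7
gripper_force: 58.7
```

```bash
python3 wing.py; python3 ring2.py 40 110|tail -1; python3 -c "
from h import *
f=grab('side')
cv2.imwrite('pics/k2.png',cv2.resize(f['pixels'][200:300,190:300],(660,600),interpolation=2)[...,::-1])"
```

```text
[-0.282  0.203  0.147] [-1.4  2.1  5. ] 10.723735161194325 [ 3.13306708 -0.01608338  2.09259649]
[(2.41, 515.0, 44.5), (2.44, 514.5, 44.5), (2.47, 515.0, 44.0), (2.48, 515.5, 44.5), (2.5, 514.5, 45.0), (2.51, 515.5, 44.0)] [  2.55 514.93  44.4 ]
```

View pics/k2.png

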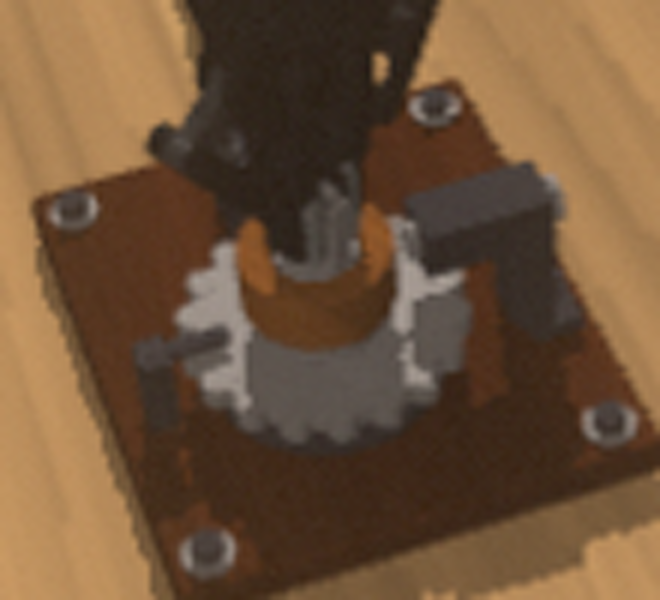

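The gripper has turned the full 40° with the knob held and the ring still flat on the boss. The remaining torque and the jig's ~1° yaw suggest it is about 1° too far, so I'll ease back 1°.

>>> {"op": "servo_tool", "data": {
  "commands": [
    [0,0,0,-1],
    [0,0,0,0],
    [0,0,0,0],
    [0,0,0,0],
    [0,0,0,0]
  ]
}}

```text
clock: 21.92
eef_pos: [516.0, 45.2, 58.9]
eef_rot: [3.133, -0.016, 2.11]
force: [-2.2, 1.8, 4.9]
width: 11.4
gripper_force: 58.7
```

```bash
python3 wing.py; python3 - <<'E'
from h import *
# plate tooth phase (18 deg-20 notch period) vs first frame, side view
for n in('side',):
    f=grab(n); g0=cv2.cvtColor(cv2.imread('pics/side1.png'),cv2.COLOR_BGR2GRAY)
    im=cv2.cvtColor(f['pixels'],cv2.COLOR_RGB2GRAY)
    w2c=np.linalg.inv(f['pose'])
    a=np.radians(np.arange(-178,-20,.5)); out=[]
    for R in (53,54.5):
        X=np.c_[516+R*np.cos(a),44.1+R*np.sin(a),np.full(a.size,47.5),np.ones(a.size)]@w2c.T
        uv=cv2.projectPoints(X[:,:3],np.zeros(3),np.zeros(3),np.array([[f['F'],0,f['cx']],[0,f['F'],f['cy']],[0,0,1]]),np.array([f['k1'],0,0,0]))[0].astype(np.float32)
        for g in(g0,im):
            s=cv2.remap(g,uv,None,cv2.INTER_LINEAR).ravel().astype(float); s-=s.mean()
            ph=np.angle((s*np.exp(1j*18*a)).sum()); print(R,'phase deg of plate',round(np.degrees(ph)/18,2),abs((s*np.exp(1j*18*a)).sum()).round())
E
```

```text
[-0.221  0.231  0.017] [-2.2  1.8  4.9] 11.368975514867993 [ 3.13284322 -0.01602548  2.10970153]Traceback (most recent call last):
  File "<stdin>", line 10, in <module>
cv2.error: OpenCV(4.12.0) /io/opencv/modules/calib3d/src/calibration_base.cpp:1490: error: (-215:Assertion failed) npoints >= 0 && (depth == CV_32F || depth == CV_64F) in function 'projectPoints'
```

The torque fell to about 0, so the plate is centred in the third notch with a 58 N grip and the ring seated. Handing in.

```bash
python3 -c "
from workcell import r
print(r.hand_in())"
```

```text
the job is handed in; nothing more can be done
None
```

I handed the job in at about 22 s: the larger ring sits on the boss and the gripper holds the knob at about 59 N in what I measure as the third click; the hand-in gave no pass or fail.

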